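# Nip a slim book in the bench press

## Task

Put the slim book squarely into the mouth of the bench press, the end farther from its white line first and face up, so that this line lies level with the platen's yellow front edge, midway between the two columns and down on the bed. Then wind the handwheel clockwise, more than a full turn, until it comes to its stop and the press nips the book. Leave the brush pot, red box and paste jar standing where they are.

Things in the scene. Friction and masses are not known exactly. Their poses are not given: they have to be found in the camera images.
- press: Fixed grey bench press. Origin: middle of its bed's underside, on the bench; x points from the mouth into the press, z up. Bed 200 (x) x 160 x 12 mm. Two 20 mm columns at x 0, y +-68; on them a crosshead 50 x 166 mm, height 112 to 135. Handwheel on top turns about the vertical through the origin; an 18 mm spindle rises through it to 222 mm at most. 150 mm width before the mouth is clear.
- mouth (a point): Point on the press: on the bed's top (12 mm above the bench), directly below the middle of the platen's yellow front edge, i.e. at press (-80, 0, 12) mm. Axes as the press.
- hub (a point): Point on the wheel's axis at the height of the wheel's rim, 170 mm above the bench; fixed to the press.
- wheel (a joint): Handwheel angle, rad: 0 fully open, grows clockwise seen from above, hard stop at 9.75; starts from 0 to 3.1. Rim 132 mm diameter, 12 mm thick, top at height 176 mm, four spokes. Pad stands 30.5 mm over the bed at 0, 24.3 at 3.1; it meets the book at about 8.3 and yields about 3 mm by the stop. Needs about 2.5 N at the knob and stays where it is left.
- knob (a point): Centre of the top of the upright red knob on the wheel's rim, 66 mm from the wheel's axis: a vertical post of 18 mm diameter, from the rim up to 220 mm above the bench. It is fixed to the wheel and does not spin by itself.
- platen: Dark steel plate 160 (x) x 104 (y) x 16 mm with yellow front edge, axes as the press, carried by the spindle above the bed and between the columns; origin at the centre of its underside. Turning the wheel clockwise lowers it 2 mm per rad. Its front edge is 80 mm before the press origin; the bed reaches 20 mm further out.
- pad: Grey sprung felt pad, 156 x 100 mm, under the platen; origin at the centre of its underside. Light springs let it yield upwards up to 8 mm, with 2.4 N at first and 0.6 N more for each mm.
- book: Loose rigid slim book, brown with brass lines and green diamonds, 180 (x) x 60 (y) x 14 mm thick, about 160 g. Origin: centre of its underside; x points to the end that goes in first. It lies flat, face up, in front of the press mouth, 300 to 380 mm from the press origin, turned up to 0.8 rad from the press's direction.
- line (a point): Middle of the white line, 4 mm wide, across the book's top face, at book (-15, 0, 14) mm: 105 mm from the end that goes in first, 75 mm from the other end.
- brush_pot: Bystander: blue pot of 68 mm diameter with three brushes, 142 mm high in all, loose. Origin: centre of its underside.
- red_box: Bystander: red box 55 x 45 x 60 mm high, loose. Origin: centre of its underside.
- paste_jar: Bystander: amber jar of 60 mm diameter, 75 mm high, loose. Origin: centre of its underside.
Things that resemble listed ones, but are neither listed nor needed, are in the scene too. What is meant by the book is not purple or turquoise, and is the larger of those in its own colour.

How it is judged (in metres and radians):
On the way, in this order (a step that is already met when the one before it is completed fails the run):
1. the book lies in the press mouth, square, centred, its line level with the platen's front edge, while the press is still open (x of book in the frame of mouth above 0.005 m and angle between book's own z axis and vertical below 0.1 rad and x of line in the frame of mouth between -0.007 and 0.007 m and y of line in the frame of mouth between -0.018 and 0.018 m and z of book in the frame of mouth between -0.004 and 0.006 m and angle between the x axis of book and the x axis of press, either way round below 0.14 rad and value of joint wheel below 7 rad), for 0.2 s.
2. the wheel is wound clockwise to its stop (value of joint wheel above 9.3 rad), for 0.2 s.
At the end, for the whole second after the job is handed in: Wheel within 0.45 rad of its stop and still, pad on the book with over 1 N; book at rest, flat, face up, right end in; line within 7 mm of the platen's front edge, within 18 mm of midway between the columns, within 0.14 rad of square; bystanders upright within 20 mm of their places (x of book in the frame of mouth above 0.005 m and angle between book's own z axis and vertical below 0.1 rad and x of line in the frame of mouth between -0.007 and 0.007 m and y of line in the frame of mouth between -0.018 and 0.018 m and z of book in the frame of mouth between -0.004 and 0.006 m and angle between the x axis of book and the x axis of press, either way round below 0.14 rad and value of joint wheel above 9.3 rad and contact force between pad and book above 1 N and linear speed of book below 0.01 m/s and velocity of joint wheel between -0.05 and 0.05 rad/s and angle between each of brush_pot, red_box, paste_jar's own z axis and vertical below 0.2 rad and distance of each of brush_pot, red_box, paste_jar from where it was at the start of the episode below 0.02 m); the robot touches nothing.
It fails at once if the brush pot is shoved more than 20 mm or tipped (distance of brush_pot from where it was at the start of the episode above 0.02 m or angle between brush_pot's own z axis and vertical above 0.3 rad).
It fails at once if the red box is shoved more than 20 mm or tipped (distance of red_box from where it was at the start of the episode above 0.02 m or angle between red_box's own z axis and vertical above 0.3 rad).
It fails at once if the paste jar is shoved more than 20 mm or tipped (distance of paste_jar from where it was at the start of the episode above 0.02 m or angle between paste_jar's own z axis and vertical above 0.3 rad).
It also fails if it takes over 72 s, if anything falls off the work surface, if the arm or the gripper's body presses on something with over 40 N, if the wrist force passes 120 N, or if a joint passes its speed limit or range.

## Robot

A 6-joint arm with a two-finger parallel gripper is mounted at the origin on the work surface. World frame = base frame: x ahead of the robot, y to its left, z up, the work surface at z = 0. Lengths are in mm, angles in rad, forces in N, time in s.
With the tool pointing down it reaches from about 325 to 1000 mm from the base axis. Payload 5.1 kg.
Tool frame: the origin (TCP) lies at the very end of the fingers, on their centre line; the grasp point (between the pads) lies 19 mm behind it (robot.grasp_offset is the distance from the TCP to the grasp point, in mm); z points along the fingers, y is the direction in which the jaws open and shut (so a half turn about z gives the same grasp; the last joint's range is limited). The gripper opens to 85 mm and grips with 20 to 120 N. Pads are 22 mm wide; open, the fingers measure 114 mm over their backs; the gripper's body (76 mm by 85 mm) begins 54 mm behind the grasp point. The pads swing forward as they close: fully open they stand 13 mm farther back than shut.
Start: joints at [1.202, 0.124, 1.65, -0, 1.367, -0.083], TCP at [183.273, 623.615, 231.322] pointing down, gripper open.
Joint ranges: [-2.61, 2.61], [-1.02, 2.33], [0.03, 2.71], [-1.35, 4.49], [0.32, 2.68], [-2.91, 2.91]. Speed limits (rad/s): [2.57, 2.57, 3.14, 3.14, 3.14, 3.14].

## Interface

Orientations are given as a unit quaternion [x, y, z, w].
In Python, from cell import robot gives the robot as it stands.
- The arm moves only by the tool play_rows, never from a script. Its argument "rows" is a list of rows, each an object with "dr": the turn, a rotation vector about the tool's x, y, z in rad, a list of three; "delta_pos": the shift along the tool's x, y, z in m, a list of three; "grip": the closure in counts, from 0 (fully open) to 255 (shut). In form: [{"dr": [wx, wy, wz], "delta_pos": [x, y, z], "grip": grip}, ...]. A call has exactly 10 rows; each row is the pose to reach, as a shift and turn from the pose commanded when the call began, along the tool's axes at that moment; what a row does not reach only later rows make up. A row lasts 1/8 s, in which the tool goes at most 62.5 mm and 10.7 degrees, less where a joint would pass 70% of its speed; a pose out of reach is approached as far as the arm can. A call with a gripper value outside its range is refused whole. The fingers move at their own pace and stop on an object; "newtons" is the grip in N (left out, the last holds). Time passes only in rows, so rows that repeat a pose let the fingers close, or fill a call up. It gives the time, the measured TCP pose, the force and the opening at its end, in the units of the state.
- robot.sense(): the state, without advancing time (a new reading comes with each control period).
- robot.snapshot(name): name is "scene" or "top" or "wrist"; returns (picture, depth): 400x640x3 uint8, red, green, blue; 400x640 float32, mm along the optical axis (not along the pixel's ray), 0 where there is no reading.
- robot.camera_params(name): a dict with "mtx" (3x3 intrinsics, pixels), "dist_coeffs" ([k1, k2, p1, p2, k3] as OpenCV has them; the pictures are not rectified), "rvec" (rotation vector, rad) and "tvec" (3), from world to camera coordinates, as OpenCV has them; the wrist camera has in their place "hand_eye" (4x4, takes a point from camera to tool coordinates, whose origin is the TCP and whose axes are the flange's). Camera axes: x right, y down, z forward; pixel columns grow to the right and rows downward; lengths in mm; the calibration is good to about 2 mm. A picture is of the moment at which its call begins: read the wrist's pose just before it. camera_params takes no time and is no camera call.
- robot.hand_in(): hands the job in, once; it reports no verdict.
The state is a dict: "time_s": time; "joints": joint angles; "qvel": joint speeds; "tau": joint torques, N m; "tool_pos": TCP position; "orientation": TCP orientation; "ft_force": force on the tool from outside, world axes, zero at the start; "torque": the same for the moment, N m; "gripper_width": opening from 0.0 (shut) to 1.0 (fully open).
Only numpy, scipy, OpenCV 4.12 (cv2) and the standard library are available. Lean on these libraries where they do the work, as an engineer would, in place of code of your own. Each camera call takes 0.05 s, during which the arm holds its last target. There are 200 camera calls.

## Working session

There is one attempt and no reset: what is moved stays moved. The work goes in short steps, Python scripts to look and compute and a tool call to move; the robot and the scene stay as the last step left them, time stands still between calls to the robot, and variables do not carry over. Pictures are saved under pics/ and viewed, about 8 in all and at most 12, crops included, and the job is handed in when it is done.

Besides the shell and the picture viewer there is one more tool, called after "Request:" as name(argument=value, ...) on one line, values as JSON. play_rows: Moves the arm, as the interface text tells. Its arguments: {"type":"object","properties":{"rows":{"type":"array"},"newtons":{"type":"number"}},"required":["rows"]}

```bash
ls; mkdir -p pics; python3 - <<'E'
from cell import robot
import cv2,numpy as np
print(robot.sense())
for n in("scene","top"):
    p,d=robot.snapshot(n); cv2.imwrite(f"pics/{n}0.png",p[:,:,::-1]); np.savez(f"{n}0.npz",p=p,d=d)
    print(robot.camera_params(n))
print(robot.camera_params("wrist"))
E
```

```text
pics
{'time_s': 0.0, 'joints': array([ 1.20243418e+00,  1.24509351e-01,  1.65170153e+00, -3.97784753e-05,
        1.36752830e+00, -8.25822989e-02]), 'qvel': array([ 0.00124398,  0.00054348, -0.00052855, -0.00130658, -0.00024969,
        0.00185124]), 'tau': array([-1.32468787e-03, -4.23606598e+01, -3.65450621e+01, -3.13262553e-04,
        6.84279934e-03, -7.39789243e-06]), 'tool_pos': array([183.03767529, 623.03803104, 230.03401956]), 'orientation': array([ 1.42400100e-01,  9.89808597e-01, -1.05044981e-03, -2.20962986e-04]), 'ft_force': array([-0.73202723,  0.09408674, -0.33462843]), 'torque': array([-0.0793397 , -0.04019632,  0.01777309]), 'gripper_width': 0.99980503251706}
{'mtx': array([[372.11910047,   0.        , 326.1806236 ],
       [  0.        , 372.11910047, 199.98278588],
       [  0.        ,   0.        ,   1.        ]]), 'dist_coeffs': array([-0.01818579,  0.        ,  0.        ,  0.        ,  0.        ]), 'rvec': array([ 2.18887133,  1.11969203, -0.43701577]), 'tvec': array([-184.01132154, -230.81026838, 1599.07257984])}
{'mtx': array([[437.14881789,   0.        , 31
[... 229 characters left out ...]
112, -2.2123061 ,  0.0427668 ]), 'tvec': array([ -79.37879709,  455.92778471, 1351.23493963])}
{'mtx': array([[290.77563413,   0.        , 319.18273942],
       [  0.        , 290.77563413, 200.42573916],
       [  0.        ,   0.        ,   1.        ]]), 'dist_coeffs': array([-0.02803267,  0.        ,  0.        ,  0.        ,  0.        ]), 'hand_eye': array([[-1.46367140e-04, -9.44257424e-01, -3.29207983e-01,
         8.47199202e+01],
       [ 9.99999983e-01, -1.74865822e-04,  5.69585623e-05,
        -7.70507098e-02],
       [-1.11350770e-04, -3.29207969e-01,  9.44257434e-01,
        -1.44247850e+02],
       [ 0.00000000e+00,  0.00000000e+00,  0.00000000e+00,
         1.00000000e+00]])}
```

View pics/top0.png

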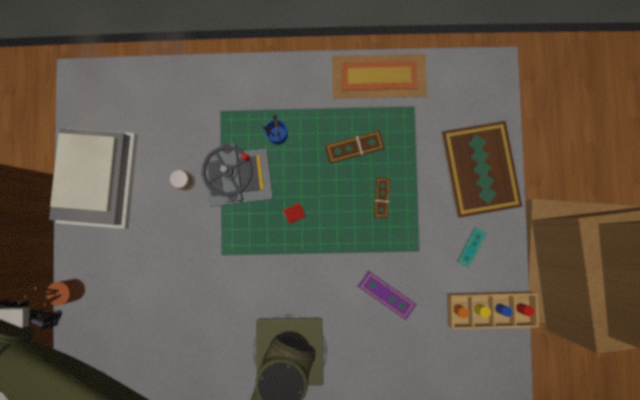

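View pics/scene0.png

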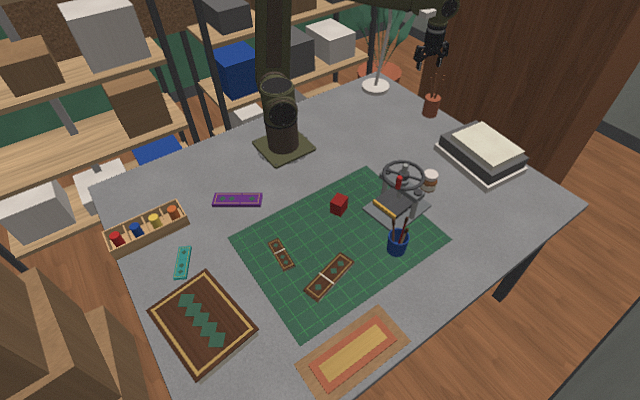

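The top view shows the press at about (238,178) with its mouth facing image right and its yellow edge at (260,172). The book lies at (355,147) with its line at (359,146), so its longer part points at the press. The pot is at (277,130), the red box at (293,213) and the jar at (180,180). A small brown decoy is at (382,198).

```bash
cat > h.py <<'E'
import cv2,numpy as np
from scipy.spatial.transform import Rotation as R
from cell import robot
def cam(n,s=None):
    c=robot.camera_params(n)
    if n=="wrist":
        T=np.eye(4);T[:3,:3]=R.from_quat(s["orientation"]).as_matrix();T[:3,3]=s["tool_pos"]
        T=T@c["hand_eye"]; return c["mtx"],c["dist_coeffs"],T[:3,:3],T[:3,3]
    M=cv2.Rodrigues(c["rvec"])[0]; return c["mtx"],c["dist_coeffs"],M.T,-M.T@c["tvec"]
def rays(C,uv):
    q=cv2.undistortPoints(np.float64(uv).reshape(-1,1,2),C[0],C[1])[:,0]
    return np.c_[q,np.ones(len(q))]@C[2].T
def plane(C,uv,z):
    r=rays(C,uv); return C[3]+r*((z-C[3][2])/r[:,2])[:,None]
def pts(C,uv,d):   # uv int pixels with depth
    uv=np.asarray(uv); return C[3]+rays(C,uv)*d[uv[:,1],uv[:,0]][:,None]
def mask(p,lo,hi,box=None):
    h=cv2.cvtColor(p,cv2.COLOR_RGB2HSV); m=cv2.inRange(h,np.array(lo),np.array(hi))
    if box:
        k=np.zeros_like(m);k[box[1]:box[3],box[0]:box[2]]=255;m&=k
    return m
def px(m): v,u=np.nonzero(m); return np.c_[u,v]
E
python3 - <<'E'
from h import *
z=np.load("top0.npz");p,d=z["p"],z["d"];C=cam("top")
def rep(n,m,zz=None):
    u=px(m);P=pts(C,u,d);print(n,len(u),"med",np.median(P,0).round(1),"min",P.min(0).round(),"max",P.max(0).round());return u,P
u,P=rep("yellow",mask(p,(18,120,90),(35,255,255),(245,145,275,200)))
c=cv2.fitLine(P[:,:2].astype(np.float32),2,0,.01,.01).ravel();print("line dir",c)
rep("redbox",mask(p,(0,150,60),(8,255,255),(280,195,310,230)))
rep("knob",mask(p,(0,120,50),(10,255,255),(225,140,258,175)))
rep("pot",mask(p,(100,120,40),(130,255,255),(255,110,300,150)))
# book: not green mat
h=cv2.cvtColor(p,cv2.COLOR_RGB2HSV)
for n,b in(("book",(318,122,395,170)),("decoy",(368,170,398,225))):
    m=mask(p,(0,40,20),(32,255,255),b)
    cs=max(cv2.findContours(m,cv2.RETR_EXTERNAL,cv2.CHAIN_APPROX_NONE)[0],key=cv2.contourArea)
    allp=px(m);Q=plane(C,allp,14)[:,:2]
    r=cv2.minAreaRect(Q.astype(np.float32));print(n,len(allp),r)
m=mask(p,(0,0,130),(180,90,255),(345,130,372,162));rep("wline",m)
Q=plane(C,px(m),14);print("wl",Q.mean(0),cv2.fitLine(Q[:,:2].astype(np.float32),2,0,.01,.01).ravel())
# wheel: depth points at z 160-185 and all heights near press
vv,uu=np.mgrid[130:220,190:285];u=np.c_[uu.ravel(),vv.ravel()];P=pts(C,u,d)
rim=P[(P[:,2]>163)&(P[:,2]<182)];print("rim",len(rim),cv2.minEnclosingCircle(rim[:,:2].astype(np.float32)))
bed=P[(P[:,2]>6)&(P[:,2]<18)];print("bed",len(bed),cv2.minAreaRect(bed[:,:2].astype(np.float32)))
k=P[P[:,2]>205];print("high",len(k),k.round()[:40:3])
vv,uu=np.mgrid[160:200,160:200];u=np.c_[uu.ravel(),vv.ravel()];P=pts(C,u,d);j=P[P[:,2]>60];print("jar",len(j),j.mean(0))
big=cv2.resize(p[100:240,160:410],None,fx=3,fy=3,interpolation=cv2.INTER_CUBIC);cv2.imwrite("pics/crop.png",big[:,:,::-1])
E
```

```text
yellow 122 med [548.8  77.8  61.7] min [ 384. -105.   54.] max [ 600.   87. 1372.]
line dir [8.7254381e-01 4.8853588e-01 5.4810065e+02 7.4473709e+01]
redbox 256 med [425.  -25.1  60.5] min [ 384. -105.   48.] max [ 452.    5. 1372.]
knob 42 med [573.7  94.  219.9] min [ 384. -105.   64.] max [ 594.  129. 1372.]
pot 341 med [677.   26.6  36.2] min [ 384. -105.   -2.] max [ 707.   57. 1372.]
book 992 ((630.7140502929688, -214.66583251953125), (61.148033142089844, 179.0679168701172), 14.089951515197754)
decoy 485 ((469.6616516113281, -295.85986328125), (42.2708740234375, 125.03443145751953), 84.82950592041016)
wline 21 med [ 639.7 -229.    16.2] min [ 612. -239.   10.] max [ 661. -221.   22.]
wl [ 637.10413151 -228.98455749   14.        ] [ 9.6938807e-01  2.4553360e-01  6.3710413e+02 -2.2898456e+02]
rim 857 ((544.0628051757812, 151.30413818359375), 72.8828125)
bed 1214 ((552.6380004882812, 156.1090545654297), (298.2883605957031, 282.32012939453125), 88.83476257324219)
high 109 [[ 384. -105. 1372.]
 [ 384. -105. 1372.]
 [ 384. -105. 1372.]
 [ 582.   98.  224.]
 [ 583.   91.  219.]
 [ 579.   98.  223.]
 [ 579.   90.  223.]
 [ 577.  101.  222.]
 [ 578.   94.  217.]
 [ 579.   87.  206.]
 [ 574.   96.  221.]
 [ 574.   88.  219.]
 [ 572.   99.  217.]
 [ 571.   90.  224.]]
jar 268 [530.6191056  306.27671385 113.73729145]
```

View pics/crop.png

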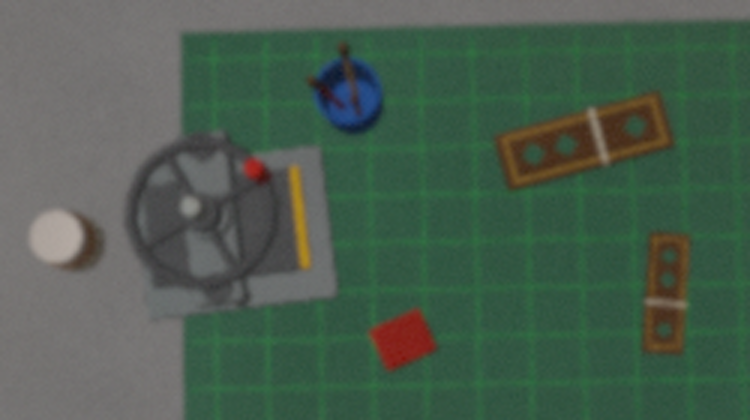

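```bash
python3 - <<'E'
from h import *
from scipy.optimize import least_squares
z=np.load("top0.npz");p,d=z["p"],z["d"];C=cam("top")
u=px(mask(p,(18,120,90),(35,255,255),(245,145,275,200)));P=pts(C,u,d);g=abs(P[:,2]-62)<15;u=u[g];P=P[g]
zt=np.median(P[:,2]);Q=plane(C,u,zt)[:,:2];r=cv2.minAreaRect(Q.astype(np.float32));print("yellow z",zt,r,"mean",Q.mean(0));c=cv2.fitLine(Q.astype(np.float32),2,0,.01,.01).ravel();print(c,np.degrees(np.arctan2(c[1],c[0])))
vv,uu=np.mgrid[130:220,190:285];u=np.c_[uu.ravel(),vv.ravel()];ok=d[u[:,1],u[:,0]]>0;u=u[ok];P=pts(C,u,d)
rim=P[(P[:,2]>160)&(P[:,2]<185)];r0=rim[:,:2]
f=least_squares(lambda x:np.maximum(np.hypot(*(r0-x).T)-66,0)+0*1,[545,151]) 
a=np.hypot(*(r0-np.array([545,151])).T);o=r0[a>52]
f=least_squares(lambda x:np.hypot(*(o-x[:2]).T)-x[2],[545,151,60],loss="soft_l1");print("rim",f.x,len(o))
top=P[(P[:,2]>205)&(P[:,2]<235)]
print("spindle/knob clusters")
for b in (top[top[:,0]<565],top[top[:,0]>=565]): print(len(b),b.mean(0) if len(b) else "")
bed=(P[:,2]>6)&(P[:,2]<20)&(P[:,1]<100);print("bed front",P[bed][:,1].min())
bm=np.zeros(d.shape,np.uint8);
h=cv2.cvtColor(p,cv2.COLOR_RGB2HSV)
gm=(h[...,1]<45)&(h[...,2]>75);s=gm[150:205,262:274];print(s.sum(1))
u=px(mask(p,(100,120,40),(130,255,255),(255,110,300,150)));ok=d[u[:,1],u[:,0]]>0;P=pts(C,u[ok],d);print("pot",P.min(0),P.max(0))
u=px(mask(p,(0,150,60),(8,255,255),(280,195,310,230)));print("box",cv2.minAreaRect(plane(C,u,60)[:,:2].astype(np.float32)))
vv,uu=np.mgrid[160:200,165:196];u=np.c_[uu.ravel(),vv.ravel()];ok=d[u[:,1],u[:,0]]>0;P=pts(C,u[ok],d);j=P[(P[:,2]>55)&(P[:,2]<100)];print("jar",np.median(j,0),cv2.minEnclosingCircle(j[:,:2].astype(np.float32)))
E
```

```text
yellow z 61.72593167360537 ((550.8460083007812, 77.45997619628906), (98.38372039794922, 11.086631774902344), 5.788902282714844) mean [550.85601064  77.49032448]
[9.9507910e-01 9.9083923e-02 5.5085602e+02 7.7490326e+01] 5.686421
rim [543.27426252 151.75781169  65.00087265] 641
spindle/knob clusters
39 [543.07208835 151.94838353 215.44836481]
39 [575.50332447  94.02219841 219.23810656]
bed front 4.855219702952908
[ 5  5  5  6  6  6  6  6  6  6  6  6  7  7  7  7  7  7  7  8  8  8  7  7
  7  7  7  7  7  8  8  7  7  7  7  7  8  8  8  8 10 10 10 10 11 11 10 10
 10  9  0  0  0  0  0]
pot [642.16514573  -6.60398137  -2.30527644] [706.7791289   56.9914521  149.70000979]
box ((425.14239501953125, -24.782241821289062), (43.97935485839844, 53.01917266845703), 22.76700782775879)
jar [534.54148132 318.193872    75.1893856 ] ((534.8458251953125, 320.59588623046875), 27.342437744140625)
```

```bash
cat >> h.py <<'E'
O=np.array([543.2,151.8]); PY=np.radians(95.8)
def ori(yaw,tilt):
    b=np.array([np.cos(yaw),np.sin(yaw),0]);up=np.array([0,0,1.])
    x=np.cos(tilt)*b+np.sin(tilt)*up; z=-np.cos(tilt)*up+np.sin(tilt)*b
    return R.from_matrix(np.c_[x,np.cross(z,x),z])
def mv(pos,rot,frm=None):
    s=frm or robot.sense(); p0=np.array(s["tool_pos"]);r0=R.from_quat(s["orientation"])
    dp=r0.inv().apply(np.array(pos)-p0)/1000; dr=(r0.inv()*rot).as_rotvec()
    print("delta_pos",dp.round(4).tolist(),"dr",dr.round(4).tolist(),"|dp|",np.linalg.norm(dp).round(3),"|dr|deg",np.degrees(np.linalg.norm(dr)).round(1))
E
python3 - <<'E'
from h import *
b=np.array([-0.2434,.970]);g=np.array([630.7,-214.7])-60*b;print(g)
mv([183,623,340],R.from_quat(robot.sense()["orientation"]))
mv([420,130,340],ori(np.radians(140),0.1))
mv([*g,330],ori(np.radians(104.1),0.4))
E
```

```text
[ 645.304 -272.9  ]
delta_pos [0.0001, -0.0003, -0.1098] dr [0.0, 0.0, 0.0] |dp| 0.11 |dr|deg 0.0
delta_pos [-0.3663, -0.4065, -0.1091] dr [-0.0225, 0.0988, 0.4118] |dp| 0.558 |dr|deg 24.3
delta_pos [-0.6961, -0.7295, -0.0986] dr [-0.2095, 0.364, 1.0241] |dp| 1.013 |dr|deg 63.4
```

Request:
play_rows(rows=[{"dr": [0, 0, 0], "delta_pos": [0, 0, -0.055], "grip": 0}, {"dr": [0, 0, 0], "delta_pos": [0, 0, -0.11], "grip": 0}, {"dr": [0, 0.02, 0.07], "delta_pos": [-0.046, -0.05, -0.11], "grip": 0}, {"dr": [-0.01, 0.04, 0.14], "delta_pos": [-0.09, -0.1, -0.11], "grip": 0}, {"dr": [-0.01, 0.05, 0.2], "delta_pos": [-0.137, -0.15, -0.11], "grip": 0}, {"dr": [-0.01, 0.06, 0.25], "delta_pos": [-0.183, -0.2, -0.11], "grip": 0}, {"dr": [-0.02, 0.07, 0.3], "delta_pos": [-0.229, -0.25, -0.11], "grip": 0}, {"dr": [-0.02, 0.08, 0.35], "delta_pos": [-0.275, -0.3, -0.11], "grip": 0}, {"dr": [-0.02, 0.09, 0.38], "delta_pos": [-0.32, -0.355, -0.11], "grip": 0}, {"dr": [-0.02, 0.1, 0.41], "delta_pos": [-0.366, -0.406, -0.109], "grip": 0}])

```text
time_s: 1.35
tool_pos: [400.4, 171.2, 340.5]
orientation: [0.341, 0.939, 0.017, -0.048]
ft_force: [0.7, 0.6, 0.0]
gripper_width: 0.997
```

```bash
python3 - <<'E'
from h import *
b=np.array([-0.2434,.970]);g=np.array([630.7,-214.7])-60*b
print(robot.sense()["joints"].round(2))
mv([*g,250],ori(np.radians(104.1),0.4))
E
```

```text
[ 0.23 -0.38  1.93  0.08  1.65 -0.64]
delta_pos [-0.4796, -0.1833, 0.0423] dr [-0.1568, 0.2888, 0.6102] |dp| 0.515 |dr|deg 39.7
```

Request:
play_rows(rows=[{"dr": [-0.02, 0.04, 0.08], "delta_pos": [-0.055, -0.02, 0.0], "grip": 0}, {"dr": [-0.04, 0.08, 0.16], "delta_pos": [-0.11, -0.04, 0.0], "grip": 0}, {"dr": [-0.06, 0.12, 0.24], "delta_pos": [-0.165, -0.06, 0.0], "grip": 0}, {"dr": [-0.08, 0.16, 0.32], "delta_pos": [-0.22, -0.08, 0.0], "grip": 0}, {"dr": [-0.1, 0.2, 0.4], "delta_pos": [-0.275, -0.1, 0.01], "grip": 0}, {"dr": [-0.12, 0.24, 0.48], "delta_pos": [-0.33, -0.12, 0.02], "grip": 0}, {"dr": [-0.14, 0.27, 0.55], "delta_pos": [-0.385, -0.14, 0.03], "grip": 0}, {"dr": [-0.157, 0.289, 0.61], "delta_pos": [-0.44, -0.16, 0.04], "grip": 0}, {"dr": [-0.157, 0.289, 0.61], "delta_pos": [-0.44, -0.16, 0.04], "grip": 0}, {"dr": [-0.157, 0.289, 0.61], "delta_pos": [-0.44, -0.16, 0.04], "grip": 0}])

```text
time_s: 2.6
tool_pos: [630.2, -227.6, 255.9]
orientation: [0.602, 0.773, 0.122, -0.157]
ft_force: [0.3, -0.0, 0.3]
gripper_width: 1.0
```

```bash
python3 - <<'E'
from h import *
s=robot.sense();print(s["joints"].round(2))
b=np.array([-0.2434,.970]);g=np.array([630.7,-214.7])-60*b
mv([*g,60],ori(np.radians(104.1),0.4))
p,d=robot.snapshot("wrist");cv2.imwrite("pics/w1.png",p[:,:,::-1]);np.savez("w1.npz",p=p,d=d)
C=cam("wrist",s)
m=mask(p,(0,70,20),(32,255,255));n,l,st,_=cv2.connectedComponentsWithStats(m)
for i in range(1,n):
    if st[i,4]>1500: print(st[i],cv2.minAreaRect(plane(C,px(l==i),14)[:,:2].astype(np.float32)))
E
```

```text
[-0.54  0.31  1.43  0.28  1.69 -0.79]
delta_pos [-0.1204, 0.0038, 0.1617] dr [-0.0012, -0.0013, 0.0006] |dp| 0.202 |dr|deg 0.1
[ 187   26   51   63 2362] ((413.1247253417969, -13.407642364501953), (64.01109313964844, 95.85763549804688), 24.018905639648438)
[ 302  164   43   73 2709] ((622.9814453125, -177.46578979492188), (58.77008056640625, 101.76771545410156), 14.372632026672363)
[ 427  211  106  114 8092] ((854.4990844726562, -219.54969787597656), (136.58738708496094, 135.68601989746094), 0.01681460812687874)
[ 302  240   43   53 2035] ((645.591796875, -266.7047424316406), (58.55412292480469, 71.4778060913086), 14.143970489501953)
```

View pics/w1.png

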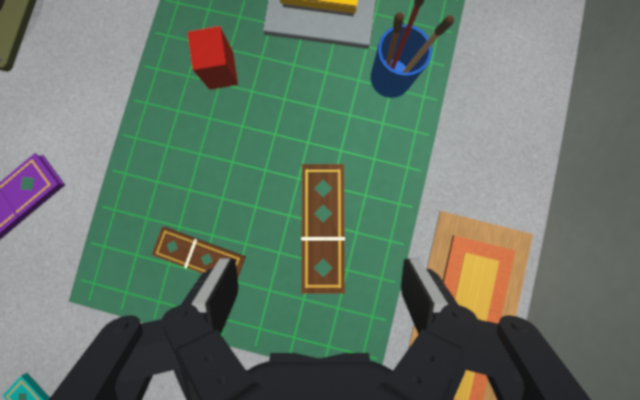

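The wrist view shows the book from (302,164) to (343,293) with its line at row 239, so its origin is at (632.5, -214.8) and its yaw about 104.2°. That agrees with the top view.

```bash
python3 - <<'E'
from h import *
b=np.array([-0.2447,.9696]);g=np.array([632.5,-214.8])-60*b
for z in(50,4): mv([*g,z],ori(np.radians(104.2),0.4))
E
```

```text
delta_pos [-0.1255, 0.005, 0.1718] dr [0.0004, 0.0001, 0.0003] |dp| 0.213 |dr|deg 0.0
delta_pos [-0.1434, 0.005, 0.2142] dr [0.0004, 0.0001, 0.0003] |dp| 0.258 |dr|deg 0.0
```

Request:
play_rows(rows=[{"dr": [0, 0, 0], "delta_pos": [-0.032, 0.001, 0.043], "grip": 0}, {"dr": [0, 0, 0], "delta_pos": [-0.064, 0.002, 0.086], "grip": 0}, {"dr": [0, 0, 0], "delta_pos": [-0.096, 0.004, 0.13], "grip": 0}, {"dr": [0, 0, 0], "delta_pos": [-0.1255, 0.005, 0.172], "grip": 0}, {"dr": [0, 0, 0], "delta_pos": [-0.1255, 0.005, 0.172], "grip": 0}, {"dr": [0, 0, 0], "delta_pos": [-0.13, 0.005, 0.182], "grip": 0}, {"dr": [0, 0, 0], "delta_pos": [-0.134, 0.005, 0.192], "grip": 0}, {"dr": [0, 0, 0], "delta_pos": [-0.1385, 0.005, 0.203], "grip": 0}, {"dr": [0, 0, 0], "delta_pos": [-0.1434, 0.005, 0.214], "grip": 0}, {"dr": [0, 0, 0], "delta_pos": [-0.1434, 0.005, 0.214], "grip": 0}])

```text
time_s: 3.9
tool_pos: [646.2, -273.2, 1.9]
orientation: [0.602, 0.773, 0.122, -0.158]
ft_force: [0.2, -0.0, -0.9]
gripper_width: 0.998
```

Request:
play_rows(rows=[{"dr": [0, 0, 0], "delta_pos": [0, 0, 0], "grip": 0}, {"dr": [0, 0, 0], "delta_pos": [0, 0, 0], "grip": 255}, {"dr": [0, 0, 0], "delta_pos": [0, 0, 0], "grip": 255}, {"dr": [0, 0, 0], "delta_pos": [0, 0, 0], "grip": 255}, {"dr": [0, 0, 0], "delta_pos": [0, 0, 0], "grip": 255}, {"dr": [0, 0, 0], "delta_pos": [0, 0, 0], "grip": 255}, {"dr": [0, 0, 0], "delta_pos": [0, 0, 0], "grip": 255}, {"dr": [0, 0, 0], "delta_pos": [0, 0, 0], "grip": 255}, {"dr": [0, 0, 0], "delta_pos": [0, 0, 0], "grip": 255}, {"dr": [0, 0, 0], "delta_pos": [0, 0, 0], "grip": 255}], newtons=70)

```text
time_s: 5.15
tool_pos: [648.0, -274.6, 4.9]
orientation: [0.602, 0.773, 0.122, -0.156]
ft_force: [-0.1, -2.2, 6.0]
gripper_width: 0.672
```

```bash
python3 - <<'E'
from h import *
s=robot.sense();print(s["joints"].round(2),s["gripper_width"],s["tool_pos"])
q=s["tool_pos"];mv([q[0],q[1],q[2]+40],R.from_quat(s["orientation"]))
E
```

```text
[-0.58  0.6   1.48  0.27  1.37 -0.93] 0.6716408383271626 [ 647.96128197 -274.56799731    4.93238554]
delta_pos [0.0155, 0.0001, -0.0369] dr [0.0, 0.0, 0.0] |dp| 0.04 |dr|deg 0.0
```

Request:
play_rows(rows=[{"dr": [0, 0, 0], "delta_pos": [0.002, 0, -0.005], "grip": 255}, {"dr": [0, 0, 0], "delta_pos": [0.005, 0, -0.012], "grip": 255}, {"dr": [0, 0, 0], "delta_pos": [0.01, 0, -0.024], "grip": 255}, {"dr": [0, 0, 0], "delta_pos": [0.0155, 0, -0.037], "grip": 255}, {"dr": [0, 0, 0], "delta_pos": [0.02, 0, -0.048], "grip": 255}, {"dr": [0, 0, 0], "delta_pos": [0.025, 0, -0.06], "grip": 255}, {"dr": [0, 0, 0], "delta_pos": [0.025, 0, -0.06], "grip": 255}, {"dr": [0, 0, 0], "delta_pos": [0.025, 0, -0.06], "grip": 255}, {"dr": [0, 0, 0], "delta_pos": [0.025, 0, -0.06], "grip": 255}, {"dr": [0, 0, 0], "delta_pos": [0.025, 0, -0.06], "grip": 255}])

```text
time_s: 6.4
tool_pos: [646.9, -273.9, 67.9]
orientation: [0.602, 0.773, 0.122, -0.157]
ft_force: [-0.5, -0.1, -2.3]
gripper_width: 0.666
```

```bash
python3 - <<'E'
from h import *
s=robot.sense();print(s["tool_pos"],s["ft_force"],s["gripper_width"])
p,d=robot.snapshot("wrist");cv2.imwrite("pics/w2.png",p[:,:,::-1]);np.savez("w2.npz",p=p,d=d);C=cam("wrist",s)
b=np.array([-0.2447,.9696])
m=mask(p,(0,70,20),(32,255,255));n,l,st,_=cv2.connectedComponentsWithStats(m)
for i in range(1,n):
    if st[i,4]>1200:
        u=px(l==i);u=u[d[u[:,1],u[:,0]]>0];P=pts(C,u,d);P=P[P[:,2]>35]
        if len(P)>500:
            A=np.c_[P[:,:2]@b,np.ones(len(P))];k=np.linalg.lstsq(A,P[:,2],rcond=None)[0]
            print(st[i],P.mean(0).round(1),"slope",k[0])
E
```

```text
[ 646.87698447 -273.91257723   67.89597074] [-0.5265023  -0.11726238 -2.28753164] 0.6659522750830664
[  264     0   110   172 16159] [ 622.5 -179.5   76.5] slope -0.02008080212402018
[  261   179   117   139 14175] [ 645.2 -266.8   78.3] slope -0.021749731052907326
```

View pics/w2.png

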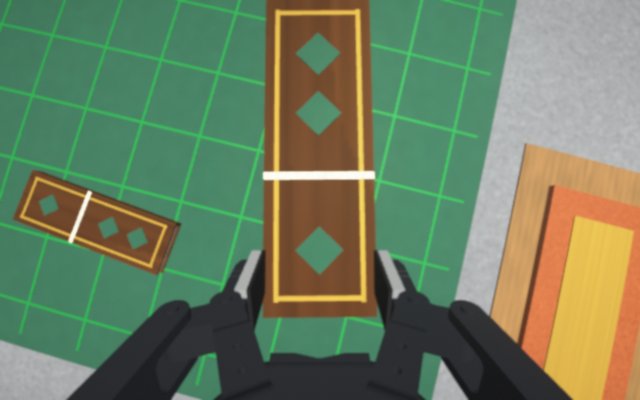

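```bash
python3 - <<'E'
from h import *
s=robot.sense();z=np.load("w2.npz");p=z["p"];C=cam("wrist",s)
u=px(mask(p,(0,0,170),(180,60,255),(262,160,378,190)));L=plane(C,u,77.6).mean(0)
b=np.array([-0.2447,.9696]);o=(L-s["tool_pos"])[:2];print(len(u),L,"along",o@b,"lat",o@[-b[1],b[0]])
U=np.array([np.cos(PY),np.sin(PY)])
a=o@b
r=ori(PY,.42)
pre=[*(O-(80+a+144)*U),60]; print(pre)
mv(pre,r)
fake=dict(tool_pos=[*pre[:2],60],orientation=r.as_quat())
mv([*pre[:2],20],r,fake)
mv([*(O-(80+a)*U),20],r,dict(tool_pos=[*pre[:2],20],orientation=r.as_quat()))
E
```

```text
986 [ 635.47195287 -228.86809106   77.6       ] along 46.51901805530045 lat 0.1502540573944664
[np.float64(570.5376502822353), np.float64(-117.33415243452504), 60]
delta_pos [0.1539, -0.0358, 0.074] dr [-0.0587, 0.0194, 0.1335] |dp| 0.174 |dr|deg 8.4
delta_pos [-0.0163, -0.0, 0.0365] dr [0.0, 0.0, 0.0] |dp| 0.04 |dr|deg 0.0
delta_pos [0.1315, 0.0, 0.0587] dr [0.0, 0.0, 0.0] |dp| 0.144 |dr|deg 0.0
```

Request:
play_rows(rows=[{"dr": [-0.01, 0.003, 0.022], "delta_pos": [0.026, -0.006, 0.012], "grip": 255}, {"dr": [-0.02, 0.006, 0.044], "delta_pos": [0.051, -0.012, 0.025], "grip": 255}, {"dr": [-0.03, 0.01, 0.067], "delta_pos": [0.077, -0.018, 0.037], "grip": 255}, {"dr": [-0.04, 0.013, 0.089], "delta_pos": [0.103, -0.024, 0.049], "grip": 255}, {"dr": [-0.049, 0.016, 0.111], "delta_pos": [0.128, -0.03, 0.062], "grip": 255}, {"dr": [-0.0587, 0.0194, 0.1335], "delta_pos": [0.154, -0.036, 0.074], "grip": 255}, {"dr": [-0.0587, 0.0194, 0.1335], "delta_pos": [0.154, -0.036, 0.074], "grip": 255}, {"dr": [-0.0587, 0.0194, 0.1335], "delta_pos": [0.154, -0.036, 0.074], "grip": 255}, {"dr": [-0.0587, 0.0194, 0.1335], "delta_pos": [0.154, -0.036, 0.074], "grip": 255}, {"dr": [-0.0587, 0.0194, 0.1335], "delta_pos": [0.154, -0.036, 0.074], "grip": 255}])

```text
time_s: 7.7
tool_pos: [571.0, -118.2, 60.6]
orientation: [0.656, 0.726, 0.14, -0.154]
ft_force: [-0.2, 0.4, -1.9]
gripper_width: 0.678
```

```bash
python3 - <<'E'
from h import *
s=robot.sense();C=cam("wrist",s);p,d=robot.snapshot("wrist");cv2.imwrite("pics/w3.png",p[:,:,::-1]);np.savez("w3.npz",p=p,d=d)
U=np.array([np.cos(PY),np.sin(PY)])
mv([570.5,-117.3,20],ori(PY,.42))
m=mask(p,(18,150,120),(35,255,255),(150,0,500,200));n,l,st,_=cv2.connectedComponentsWithStats(m)
for i in range(1,n):
    if st[i,4]>300:
        u=px(l==i);u=u[d[u[:,1],u[:,0]]>0];P=pts(C,u,d);print(st[i],np.median(P,0),P.min(0),P.max(0),cv2.fitLine(P[:,:2].astype(np.float32),2,0,.01,.01).ravel())
E
```

```text
delta_pos [-0.0158, -0.0004, 0.0373] dr [0.0011, 0.0008, -0.0001] |dp| 0.041 |dr|deg 0.1
[ 273    9   92  161 2154] [543.53564487  -7.47862877  71.216916  ] [531.69242573 -71.24807584  69.11452976] [590.53135031  27.24236099  73.6137873 ] [ 7.2814420e-02  9.9734551e-01  5.5646997e+02 -1.2404486e+01]
```

View pics/w3.png

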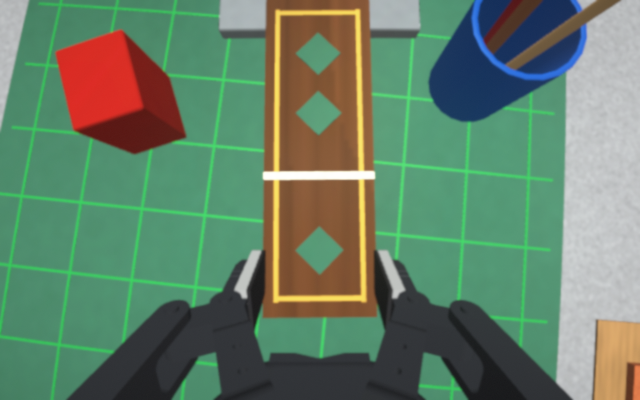

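The book is level and lined up, with the bed edge running from column 220 to 418 and the book centred at 319. Next I lower it and insert it.

Request:
play_rows(rows=[{"dr": [0, 0, 0], "delta_pos": [-0.008, 0, 0.018], "grip": 255}, {"dr": [0, 0, 0], "delta_pos": [-0.016, 0, 0.037], "grip": 255}, {"dr": [0, 0, 0], "delta_pos": [-0.016, 0, 0.037], "grip": 255}, {"dr": [0, 0, 0], "delta_pos": [-0.016, 0, 0.037], "grip": 255}, {"dr": [0, 0, 0], "delta_pos": [0.002, 0, 0.045], "grip": 255}, {"dr": [0, 0, 0], "delta_pos": [0.02, 0, 0.053], "grip": 255}, {"dr": [0, 0, 0], "delta_pos": [0.038, 0, 0.061], "grip": 255}, {"dr": [0, 0, 0], "delta_pos": [0.056, 0, 0.069], "grip": 255}, {"dr": [0, 0, 0], "delta_pos": [0.056, 0, 0.069], "grip": 255}, {"dr": [0, 0, 0], "delta_pos": [0.056, 0, 0.069], "grip": 255}])

```text
time_s: 9.0
tool_pos: [562.8, -38.5, 20.4]
orientation: [0.656, 0.726, 0.14, -0.154]
ft_force: [-0.0, -0.1, -2.2]
gripper_width: 0.669
```

```bash
python3 - <<'E'
from h import *
s=robot.sense();print(s["tool_pos"],s["ft_force"])
U=np.array([np.cos(PY),np.sin(PY)])
mv([*(O-126.5*U),20],ori(PY,.42))
E
```

```text
[562.77348954 -38.52165968  20.38141492] [-0.02326256 -0.09343898 -2.19827367]
delta_pos [0.0591, -0.0002, 0.0267] dr [0.0009, 0.0011, 0.0009] |dp| 0.065 |dr|deg 0.1
```

Request:
play_rows(rows=[{"dr": [0, 0, 0], "delta_pos": [0.01, 0, 0.0045], "grip": 255}, {"dr": [0, 0, 0], "delta_pos": [0.02, 0, 0.009], "grip": 255}, {"dr": [0, 0, 0], "delta_pos": [0.03, 0, 0.0135], "grip": 255}, {"dr": [0, 0, 0], "delta_pos": [0.04, 0, 0.018], "grip": 255}, {"dr": [0, 0, 0], "delta_pos": [0.05, 0, 0.0225], "grip": 255}, {"dr": [0, 0, 0], "delta_pos": [0.059, 0, 0.0267], "grip": 255}, {"dr": [0, 0, 0], "delta_pos": [0.059, 0, 0.0267], "grip": 255}, {"dr": [0, 0, 0], "delta_pos": [0.059, 0, 0.0267], "grip": 255}, {"dr": [0, 0, 0], "delta_pos": [0.059, 0, 0.0267], "grip": 255}, {"dr": [0, 0, 0], "delta_pos": [0.059, 0, 0.0267], "grip": 255}])

```text
time_s: 10.25
tool_pos: [556.2, 25.5, 19.9]
orientation: [0.656, 0.726, 0.14, -0.154]
ft_force: [0.3, -1.2, -0.7]
gripper_width: 0.672
```

```bash
python3 - <<'E'
from h import *
s=robot.sense();print(s["tool_pos"],s["ft_force"]);C=cam("wrist",s)
p,d=robot.snapshot("wrist");cv2.imwrite("pics/w4.png",p[:,:,::-1]);np.savez("w4.npz",p=p,d=d)
def press(P): q=P[:,:2]-O;c,k=np.cos(PY),np.sin(PY);return np.c_[q@[c,k],q@[-k,c],P[:,2]]
u=px(mask(p,(0,0,170),(180,60,255),(262,150,378,200)));u=u[d[u[:,1],u[:,0]]>0];P=press(pts(C,u,d));print("line",len(u),P.mean(0))
m=mask(p,(18,150,120),(35,255,255),(150,0,500,172));n,l,st,_=cv2.connectedComponentsWithStats(m)
for i in range(1,n):
    if st[i,4]>150:
        u=px(l==i);u=u[d[u[:,1],u[:,0]]>0];P=press(pts(C,u,d));print(st[i],np.median(P,0).round(1),P.min(0).round(1),P.max(0).round(1))
mv([s["tool_pos"][0],s["tool_pos"][1],s["tool_pos"][2]-4.5],R.from_quat(s["orientation"]))
E
```

```text
[556.16157489  25.52562436  19.89671588] [ 0.32567724 -1.17017347 -0.69831626]
line 1074 [-80.73243655  -2.10611711  29.28146587]
[ 201  141  239   29 6032] [-76.9  -0.7  63. ] [-80.5 -52.8  29.6] [-70.8  51.1  65.3]
delta_pos [-0.0018, -0.0, 0.0041] dr [0.0, -0.0, -0.0] |dp| 0.005 |dr|deg 0.0
```

View pics/w4.png

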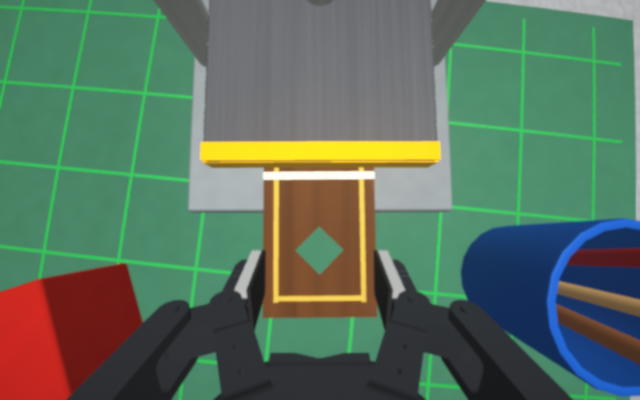

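The line is at press x = -80.7 and the yellow edge at about -80.5. I lower the last few mm, release and retreat.

Request:
play_rows(rows=[{"dr": [0, 0, 0], "delta_pos": [-0.0005, 0, 0.001], "grip": 255}, {"dr": [0, 0, 0], "delta_pos": [-0.001, 0, 0.002], "grip": 255}, {"dr": [0, 0, 0], "delta_pos": [-0.0014, 0, 0.0032], "grip": 255}, {"dr": [0, 0, 0], "delta_pos": [-0.0014, 0, 0.0032], "grip": 255}, {"dr": [0, 0, 0], "delta_pos": [-0.0014, 0, 0.0032], "grip": 255}, {"dr": [0, 0, 0], "delta_pos": [-0.0014, 0, 0.0032], "grip": 0}, {"dr": [0, 0, 0], "delta_pos": [-0.0014, 0, 0.0032], "grip": 0}, {"dr": [0, 0, 0], "delta_pos": [-0.0014, 0, 0.0032], "grip": 0}, {"dr": [0, 0, 0], "delta_pos": [-0.0014, 0, 0.0032], "grip": 0}, {"dr": [0, 0, 0], "delta_pos": [-0.0014, 0, 0.0032], "grip": 0}])

```text
time_s: 11.55
tool_pos: [556.0, 25.9, 16.4]
orientation: [0.656, 0.726, 0.14, -0.154]
ft_force: [0.9, 0.1, 0.7]
gripper_width: 1.001
```

Request:
play_rows(rows=[{"dr": [0, 0, 0], "delta_pos": [0, 0, 0], "grip": 0}, {"dr": [0, 0, 0], "delta_pos": [0, 0, 0], "grip": 0}, {"dr": [0, 0, 0], "delta_pos": [0, 0, -0.01], "grip": 0}, {"dr": [0, 0, 0], "delta_pos": [0, 0, -0.03], "grip": 0}, {"dr": [0, 0, 0], "delta_pos": [0, 0, -0.06], "grip": 0}, {"dr": [0, 0, 0], "delta_pos": [0, 0, -0.1], "grip": 0}, {"dr": [0, 0, 0], "delta_pos": [0, 0, -0.15], "grip": 0}, {"dr": [0, 0, 0], "delta_pos": [0, 0, -0.2], "grip": 0}, {"dr": [0, 0, 0], "delta_pos": [0, 0, -0.25], "grip": 0}, {"dr": [0, 0, 0], "delta_pos": [0, 0, -0.25], "grip": 0}])

```text
time_s: 12.8
tool_pos: [568.7, -78.1, 251.8]
orientation: [0.656, 0.726, 0.142, -0.149]
ft_force: [0.2, 0.2, -0.3]
gripper_width: 0.998
```

```bash
python3 - <<'E'
from h import *
s=robot.sense();print(s["time_s"],s["tool_pos"],s["ft_force"],s["joints"].round(2));C=cam("wrist",s)
p,d=robot.snapshot("wrist");cv2.imwrite("pics/w5.png",p[:,:,::-1])
def press(P): q=P[:,:2]-O;c,k=np.cos(PY),np.sin(PY);return np.c_[q@[c,k],q@[-k,c],P[:,2]]
z0=d
m=mask(p,(0,0,170),(180,60,255));n,l,st,ce=cv2.connectedComponentsWithStats(m)
for i in range(1,n):
    if 100<st[i,4]<3000:
        u=px(l==i);P=press(plane(C,u,26));print("w",st[i],P.mean(0).round(1))
m=mask(p,(18,150,120),(35,255,255));n,l,st,_=cv2.connectedComponentsWithStats(m)
for i in range(1,n):
    if st[i,4]>150:
        u=px(l==i);u=u[d[u[:,1],u[:,0]]>0];P=press(pts(C,u,d));print(st[i],np.median(P,0).round(1),P.min(0).round(1),P.max(0).round(1))
m=mask(p,(0,150,60),(8,255,255));n,l,st,_=cv2.connectedComponentsWithStats(m)
for i in range(1,n):
    if st[i,4]>60:
        u=px(l==i);u=u[d[u[:,1],u[:,0]]>0];P=pts(C,u,d);print("red",st[i],np.median(P,0).round(1),P.max(0).round(1),P[P[:,2]>214].mean(0))
E
```

```text
12.8 [568.69114262 -78.0709723  251.75391136] [ 0.17962666  0.18453267 -0.25956589] [-0.4   0.03  1.75  0.37  1.56 -0.55]
w [ 74  61  26  25 227] [  4.6 324.   26. ]
w [ 81  77  46  59 893] [-47.  297.3  26. ]
w [121  96  26  44 412] [-62.4 256.9  26. ]
w [292 126  47   5 178] [-80.2   0.2  26. ]
w [ 98 133  25  12 141] [-94.1 283.9  26. ]
w [516 207  13  25 126] [-205.3 -283.8   26. ]
w [  56  216   73   63 1982] [-243.4  296.4   26. ]
w [451 229  31  52 638] [-252.5 -198.2   26. ]
w [ 35 271  31  37 413] [-295.6  355.6   26. ]
w [522 270  13  28 150] [-295.8 -287.9   26. ]
w [ 63 283  15  16 106] [-300.2  327.2   26. ]
w [533 287  17  20 116] [-312.8 -304.7   26. ]
[275 112  82   9 728] [-76.6  -0.2  63. ] [-80.5 -51.3  55.9] [-70.8  50.6  65.4]
[297 132  38  46 460] [-126.3    1.9   27.8] [-148.5  -25.7   25.6] [-85.7  25.3  30.3]
red [ 338    5   26   55 1006] [576.   88.4 213.3] [584.4 103.5 223.6] [576.3079388   92.15638298 220.38035667]
red [ 185  160   56   52 2032] [432.6 -25.5  61.2] [458.    8.2  63.8] [nan nan nan]<stdin>:17: RuntimeWarning: Mean of empty slice.
  ret = um.true_divide(
```

View pics/w5.png

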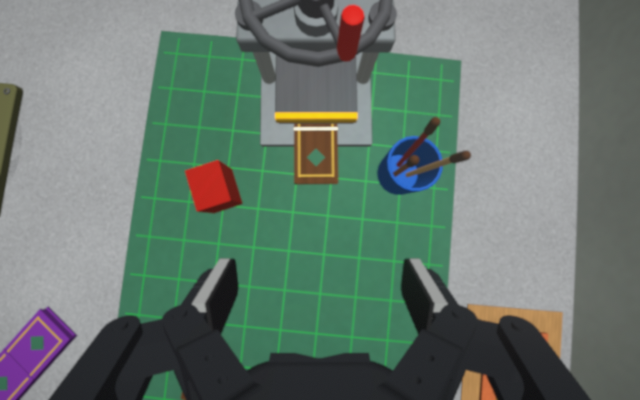

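Placed: line at press (-80.2, 0.2), and the book is free. Now for the wheel. I'll grip the knob with the wrist turning along with it.

```bash
cat >> h.py <<'E'
def knob(phi): return O+66*np.array([np.cos(phi),np.sin(phi)])
E
python3 - <<'E'
from h import *
f0=np.radians(-60.8);k=knob(f0);r1=ori(np.radians(175),0);r2=ori(f0-np.radians(45),0)
p1=[575,30,330]
mv(p1,r1);mv([*k,270],r2,dict(tool_pos=p1,orientation=r1.as_quat()));print(k)
E
```

```text
delta_pos [0.1296, 0.0188, -0.0317] dr [0.2928, -0.3427, -1.3611] |dp| 0.135 |dr|deg 82.1
delta_pos [0.0052, 0.064, 0.06] dr [0.0, 0.0, -1.3823] |dp| 0.088 |dr|deg 79.2
[575.3987375  94.1871429]
```

Request:
play_rows(rows=[{"dr": [0.036, -0.042, -0.168], "delta_pos": [0.01, 0.001, -0.02], "grip": 0}, {"dr": [0.072, -0.084, -0.336], "delta_pos": [0.026, 0.003, -0.032], "grip": 0}, {"dr": [0.108, -0.127, -0.504], "delta_pos": [0.043, 0.005, -0.032], "grip": 0}, {"dr": [0.145, -0.17, -0.673], "delta_pos": [0.06, 0.008, -0.032], "grip": 0}, {"dr": [0.181, -0.212, -0.841], "delta_pos": [0.08, 0.011, -0.032], "grip": 0}, {"dr": [0.217, -0.254, -1.01], "delta_pos": [0.1, 0.014, -0.032], "grip": 0}, {"dr": [0.255, -0.298, -1.185], "delta_pos": [0.115, 0.017, -0.032], "grip": 0}, {"dr": [0.293, -0.343, -1.361], "delta_pos": [0.13, 0.019, -0.032], "grip": 0}, {"dr": [0.293, -0.343, -1.361], "delta_pos": [0.13, 0.019, -0.032], "grip": 0}, {"dr": [0.293, -0.343, -1.361], "delta_pos": [0.13, 0.019, -0.032], "grip": 0}])

```text
time_s: 14.1
tool_pos: [573.8, 31.4, 325.8]
orientation: [0.044, 0.999, 0.001, -0.004]
ft_force: [0.2, -0.1, -0.6]
gripper_width: 1.0
```

Request:
play_rows(rows=[{"dr": [0, 0, -0.17], "delta_pos": [0.001, 0.008, 0.0], "grip": 0}, {"dr": [0, 0, -0.34], "delta_pos": [0.001, 0.016, 0.0], "grip": 0}, {"dr": [0, 0, -0.51], "delta_pos": [0.002, 0.024, 0.0], "grip": 0}, {"dr": [0, 0, -0.68], "delta_pos": [0.003, 0.032, 0.0], "grip": 0}, {"dr": [0, 0, -0.85], "delta_pos": [0.003, 0.04, 0.0], "grip": 0}, {"dr": [0, 0, -1.02], "delta_pos": [0.004, 0.048, 0.0], "grip": 0}, {"dr": [0, 0, -1.19], "delta_pos": [0.005, 0.056, 0.02], "grip": 0}, {"dr": [0, 0, -1.38], "delta_pos": [0.005, 0.064, 0.04], "grip": 0}, {"dr": [0, 0, -1.38], "delta_pos": [0.005, 0.064, 0.06], "grip": 0}, {"dr": [0, 0, -1.38], "delta_pos": [0.005, 0.064, 0.06], "grip": 0}])

```text
time_s: 15.35
tool_pos: [573.3, 95.1, 264.0]
orientation: [-0.601, 0.799, 0.004, -0.004]
ft_force: [-0.5, 0.1, 0.5]
gripper_width: 1.0
```

```bash
python3 - <<'E'
from h import *
s=robot.sense();print(s["joints"].round(2),s["tool_pos"])
f0=np.radians(-60.8);mv([*knob(f0),187],ori(f0-np.radians(45),0))
C=cam("wrist",s);p,d=robot.snapshot("wrist");cv2.imwrite("pics/w6.png",p[:,:,::-1])
m=mask(p,(0,150,60),(8,255,255));n,l,st,_=cv2.connectedComponentsWithStats(m)
for i in range(1,n):
    if st[i,4]>60:
        u=px(l==i);P=pts(C,u,d);print(st[i],cv2.minEnclosingCircle(P[abs(P[:,2]-220)<5][:,:2].astype(np.float32)) if (abs(P[:,2]-220)<5).sum()>30 else "")
E
```

```text
[ 0.07 -0.04  1.76  0.    1.43 -2.79] [573.33219699  95.10528082 263.99274459]
delta_pos [0.0002, -0.0031, 0.077] dr [0.0114, -0.0012, -0.005] |dp| 0.077 |dr|deg 0.7
[ 378    0   71   69 2888] 
[212 146  22  23  70] 
[303 198  23  40 763] ((576.5588989257812, 94.06639862060547), 8.586931228637695)
```

Request:
play_rows(rows=[{"dr": [0.011, 0, 0], "delta_pos": [0, -0.0035, 0.015], "grip": 0}, {"dr": [0.011, 0, 0], "delta_pos": [0, -0.0035, 0.03], "grip": 0}, {"dr": [0.011, 0, 0], "delta_pos": [0, -0.0035, 0.045], "grip": 0}, {"dr": [0.011, 0, 0], "delta_pos": [0, -0.0035, 0.06], "grip": 0}, {"dr": [0.011, 0, 0], "delta_pos": [0, -0.0035, 0.077], "grip": 0}, {"dr": [0.011, 0, 0], "delta_pos": [0, -0.0035, 0.077], "grip": 0}, {"dr": [0.011, 0, 0], "delta_pos": [0, -0.0035, 0.077], "grip": 150}, {"dr": [0.011, 0, 0], "delta_pos": [0, -0.0035, 0.077], "grip": 255}, {"dr": [0.011, 0, 0], "delta_pos": [0, -0.0035, 0.077], "grip": 255}, {"dr": [0.011, 0, 0], "delta_pos": [0, -0.0035, 0.077], "grip": 255}], newtons=35)

```text
time_s: 16.65
tool_pos: [577.2, 95.7, 190.7]
orientation: [-0.603, 0.798, -0.001, 0.002]
ft_force: [-1.8, 1.4, 1.5]
gripper_width: 0.194
```

```bash
python3 - <<'E'
from h import *
s=robot.sense();print(s["tool_pos"],s["ft_force"],s["gripper_width"],R.from_quat(s["orientation"]).as_matrix()[:,0])
x=R.from_quat(s["orientation"]).as_matrix()[:,0];psi=np.degrees(np.arctan2(x[1],x[0]));q=s["tool_pos"][:2]-O
print("psi",psi,"phi",np.degrees(np.arctan2(q[1],q[0])),np.hypot(*q))
be=np.radians(45)
for t in range(10,101,10):
    a=np.radians(t);print(round(a,3),(.066*(np.cos(be-a)-np.cos(be))).round(4),(-.066*(np.sin(be-a)-np.sin(be))).round(4))
E
```

```text
[577.23942754  95.74870502 190.72413311] [-1.84637257  1.40510218  1.50876634] 0.19390997674797203 [-0.27311909 -0.96197835 -0.00189893]
psi -105.84998505197657 phi -58.73008140422887 65.57766613908123
0.175 0.0074 0.0088
0.349 0.0131 0.0188
0.524 0.0171 0.0296
0.698 0.0191 0.0409
0.873 0.0191 0.0524
1.047 0.0171 0.0638
1.222 0.0131 0.0746
1.396 0.0074 0.0845
1.571 0.0 0.0933
1.745 -0.0088 0.1007
```

Request:
play_rows(rows=[{"dr": [0, 0, 0.175], "delta_pos": [0.0074, 0.0088, 0], "grip": 255}, {"dr": [0, 0, 0.349], "delta_pos": [0.0131, 0.0188, 0], "grip": 255}, {"dr": [0, 0, 0.524], "delta_pos": [0.0171, 0.0296, 0], "grip": 255}, {"dr": [0, 0, 0.698], "delta_pos": [0.0191, 0.0409, 0], "grip": 255}, {"dr": [0, 0, 0.873], "delta_pos": [0.0191, 0.0524, 0], "grip": 255}, {"dr": [0, 0, 1.047], "delta_pos": [0.0171, 0.0638, 0], "grip": 255}, {"dr": [0, 0, 1.222], "delta_pos": [0.0131, 0.0746, 0], "grip": 255}, {"dr": [0, 0, 1.396], "delta_pos": [0.0074, 0.0845, 0], "grip": 255}, {"dr": [0, 0, 1.571], "delta_pos": [0.0, 0.0933, 0], "grip": 255}, {"dr": [0, 0, 1.745], "delta_pos": [-0.0088, 0.1007, 0], "grip": 255}])

```text
time_s: 17.9
tool_pos: [481.5, 129.8, 190.6]
orientation: [0.226, 0.974, -0.002, 0.001]
ft_force: [-7.3, -5.8, 6.7]
gripper_width: 0.195
```

```bash
cat > st.py <<'E'
from h import *
s=robot.sense();x=R.from_quat(s["orientation"]).as_matrix()[:,0];psi=np.degrees(np.arctan2(x[1],x[0]));q=s["tool_pos"][:2]-O
print(s["time_s"],s["tool_pos"].round(1),s["ft_force"].round(1),s["gripper_width"].round(3),s["joints"].round(2))
print("psi",psi,"phi",np.degrees(np.arctan2(q[1],q[0])),"r",np.hypot(*q))
E
python3 st.py
```

```text
Traceback (most recent call last):
  File "st.py", line 3, in <module>
    print(s["time_s"],s["tool_pos"].round(1),s["ft_force"].round(1),s["gripper_width"].round(3),s["joints"].round(2))
                                                                    ^^^^^^^^^^^^^^^^^^^^^^^^
AttributeError: 'float' object has no attribute 'round'
```

Request:
play_rows(rows=[{"dr": [0, 0, 0.175], "delta_pos": [0.0074, 0.0088, 0], "grip": 255}, {"dr": [0, 0, 0.349], "delta_pos": [0.0131, 0.0188, 0], "grip": 255}, {"dr": [0, 0, 0.524], "delta_pos": [0.0171, 0.0296, 0], "grip": 255}, {"dr": [0, 0, 0.698], "delta_pos": [0.0191, 0.0409, 0], "grip": 255}, {"dr": [0, 0, 0.873], "delta_pos": [0.0191, 0.0524, 0], "grip": 255}, {"dr": [0, 0, 1.047], "delta_pos": [0.0171, 0.0638, 0], "grip": 255}, {"dr": [0, 0, 1.222], "delta_pos": [0.0131, 0.0746, 0], "grip": 255}, {"dr": [0, 0, 1.396], "delta_pos": [0.0074, 0.0845, 0], "grip": 255}, {"dr": [0, 0, 1.571], "delta_pos": [0.0, 0.0933, 0], "grip": 255}, {"dr": [0, 0, 1.745], "delta_pos": [-0.0088, 0.1007, 0], "grip": 255}])

```text
time_s: 19.15
tool_pos: [533.5, 217.9, 190.7]
orientation: [0.892, 0.453, -0.0, 0.001]
ft_force: [-7.6, -3.7, 7.7]
gripper_width: 0.196
```

```bash
sed -i 's/s\["gripper_width"\].round(3)/round(s["gripper_width"],3)/' st.py; python3 st.py
```

```text
19.15 [533.5 217.9 190.7] [-7.6 -3.7  7.7] 0.196 [ 0.3  -0.01  1.86 -0.    1.29  0.93]
psi 53.818919825812344 phi 98.3307159144478 r 66.81450328023733
```

Request:
play_rows(rows=[{"dr": [0, 0, 0.175], "delta_pos": [0.0074, 0.0088, 0], "grip": 255}, {"dr": [0, 0, 0.349], "delta_pos": [0.0131, 0.0188, 0], "grip": 255}, {"dr": [0, 0, 0.524], "delta_pos": [0.0171, 0.0296, 0], "grip": 255}, {"dr": [0, 0, 0.698], "delta_pos": [0.0191, 0.0409, 0], "grip": 255}, {"dr": [0, 0, 0.873], "delta_pos": [0.0191, 0.0524, 0], "grip": 255}, {"dr": [0, 0, 1.047], "delta_pos": [0.0171, 0.0638, 0], "grip": 255}, {"dr": [0, 0, 1.222], "delta_pos": [0.0131, 0.0746, 0], "grip": 255}, {"dr": [0, 0, 1.396], "delta_pos": [0.0074, 0.0845, 0], "grip": 255}, {"dr": [0, 0, 1.571], "delta_pos": [0.0, 0.0933, 0], "grip": 255}, {"dr": [0, 0, 1.745], "delta_pos": [-0.0088, 0.1007, 0], "grip": 255}])

```text
time_s: 20.4
tool_pos: [609.6, 152.6, 190.7]
orientation: [0.92, -0.392, -0.0, -0.001]
ft_force: [-10.0, 2.9, 5.3]
gripper_width: 0.195
```

```bash
python3 st.py
```

```text
20.4 [609.6 152.6 190.7] [-10.    2.9   5.3] 0.195 [0.16 0.1  1.74 0.   1.3  2.53]
psi -46.11230872266382 phi 0.7277230537642215 r 66.45193674231432
```

Request:
play_rows(rows=[{"dr": [0, 0, 0], "delta_pos": [0, 0, 0], "grip": 0}, {"dr": [0, 0, 0], "delta_pos": [0, 0, 0], "grip": 0}, {"dr": [0, 0, 0], "delta_pos": [0, 0, 0], "grip": 0}, {"dr": [0, 0, 0], "delta_pos": [0, 0, -0.02], "grip": 0}, {"dr": [0, 0, 0], "delta_pos": [0, 0, -0.06], "grip": 0}, {"dr": [0, 0, -0.15], "delta_pos": [0, 0, -0.06], "grip": 0}, {"dr": [0, 0, -0.33], "delta_pos": [0, 0, -0.06], "grip": 0}, {"dr": [0, 0, -0.51], "delta_pos": [0, 0, -0.06], "grip": 0}, {"dr": [0, 0, -0.69], "delta_pos": [0, 0, -0.06], "grip": 0}, {"dr": [0, 0, -0.87], "delta_pos": [0, 0, -0.06], "grip": 0}])

```text
time_s: 21.65
tool_pos: [611.5, 152.1, 252.1]
orientation: [0.999, 0.039, 0.003, 0.0]
ft_force: [-0.7, -0.2, -0.3]
gripper_width: 1.001
```

Request:
play_rows(rows=[{"dr": [0, 0, -0.18], "delta_pos": [0, 0, 0], "grip": 0}, {"dr": [0, 0, -0.36], "delta_pos": [0, 0, 0], "grip": 0}, {"dr": [0, 0, -0.54], "delta_pos": [0, 0, 0], "grip": 0}, {"dr": [0, 0, -0.72], "delta_pos": [0, 0, 0], "grip": 0}, {"dr": [0, 0, -0.9], "delta_pos": [0, 0, 0], "grip": 0}, {"dr": [0, 0, -1.08], "delta_pos": [0, 0, 0], "grip": 0}, {"dr": [0, 0, -1.26], "delta_pos": [0, 0, 0], "grip": 0}, {"dr": [0, 0, -1.44], "delta_pos": [0, 0, 0], "grip": 0}, {"dr": [0, 0, -1.62], "delta_pos": [0, 0, 0], "grip": 0}, {"dr": [0, 0, -1.8], "delta_pos": [0, 0, 0], "grip": 0}])

```text
time_s: 22.9
tool_pos: [611.5, 152.2, 252.1]
orientation: [0.591, 0.807, 0.002, 0.003]
ft_force: [0.7, 0.2, 0.9]
gripper_width: 1.003
```

Request:
play_rows(rows=[{"dr": [0, 0, -0.18], "delta_pos": [0, 0, 0], "grip": 0}, {"dr": [0, 0, -0.36], "delta_pos": [0, 0, 0], "grip": 0}, {"dr": [0, 0, -0.54], "delta_pos": [0, 0, 0], "grip": 0}, {"dr": [0, 0, -0.72], "delta_pos": [0, 0, 0], "grip": 0}, {"dr": [0, 0, -0.9], "delta_pos": [0, 0, 0], "grip": 0}, {"dr": [0, 0, -1.08], "delta_pos": [0, 0, 0], "grip": 0}, {"dr": [0, 0, -1.26], "delta_pos": [0, 0, 0], "grip": 0}, {"dr": [0, 0, -1.44], "delta_pos": [0, 0, 0], "grip": 0}, {"dr": [0, 0, -1.69], "delta_pos": [0, 0, 0], "grip": 0}, {"dr": [0, 0, -1.69], "delta_pos": [0, 0, 0], "grip": 0}])

```text
time_s: 24.15
tool_pos: [611.5, 152.2, 252.1]
orientation: [-0.21, 0.978, -0.001, 0.003]
ft_force: [0.1, 0.9, -0.3]
gripper_width: 1.003
```

```bash
python3 st.py; python3 - <<'E'
from h import *
s=robot.sense();C=cam("wrist",s);p,d=robot.snapshot("wrist");cv2.imwrite("pics/w7.png",p[:,:,::-1])
m=mask(p,(0,150,60),(8,255,255));n,l,st,_=cv2.connectedComponentsWithStats(m)
for i in range(1,n):
    if st[i,4]>60:
        u=px(l==i);P=pts(C,u,d);P=P[abs(P[:,2]-220)<5]
        if len(P)>30:
            c=np.array(cv2.minEnclosingCircle(P[:,:2].astype(np.float32))[0]);q=c-O;f=np.arctan2(q[1],q[0]);print(c,np.degrees(f),np.hypot(*q));mv([*knob(f),189],ori(f-np.radians(155),0))
E
```

```text
24.15 [611.5 152.2 252.1] [ 0.1  0.9 -0.3] 1.003 [ 0.16  0.06  1.68 -0.    1.39 -1.83]
psi -155.78976480439462 phi 0.3063644553697837 r 68.27150378174296
[608.97827148 150.91171265] -0.7736904863579556 65.78426904583307
delta_pos [0.003, 0.0, 0.0631] dr [-0.0031, 0.0062, 0.0003] |dp| 0.063 |dr|deg 0.4
```

Request:
play_rows(rows=[{"dr": [0, 0.005, 0], "delta_pos": [0.003, 0, 0.015], "grip": 0}, {"dr": [0, 0.005, 0], "delta_pos": [0.003, 0, 0.03], "grip": 0}, {"dr": [0, 0.005, 0], "delta_pos": [0.003, 0, 0.045], "grip": 0}, {"dr": [0, 0.005, 0], "delta_pos": [0.003, 0, 0.063], "grip": 0}, {"dr": [0, 0.005, 0], "delta_pos": [0.003, 0, 0.063], "grip": 0}, {"dr": [0, 0.005, 0], "delta_pos": [0.003, 0, 0.063], "grip": 150}, {"dr": [0, 0.005, 0], "delta_pos": [0.003, 0, 0.063], "grip": 255}, {"dr": [0, 0.005, 0], "delta_pos": [0.003, 0, 0.063], "grip": 255}, {"dr": [0, 0.005, 0], "delta_pos": [0.003, 0, 0.063], "grip": 255}, {"dr": [0, 0.005, 0], "delta_pos": [0.003, 0, 0.063], "grip": 255}], newtons=35)

```text
time_s: 25.45
tool_pos: [608.7, 150.8, 187.9]
orientation: [-0.208, 0.978, -0.001, 0.0]
ft_force: [-0.7, -0.5, 2.4]
gripper_width: 0.202
```

```bash
python3 st.py; python3 - <<'E'
import numpy as np
be=np.radians(155)
for t in range(8,81,8):
    a=np.radians(t);print(round(a,3),(.066*(np.cos(be-a)-np.cos(be))).round(4),(-.066*(np.sin(be-a)-np.sin(be))).round(4))
E
```

```text
25.45 [608.7 150.8 187.9] [-0.7 -0.5  2.4] 0.202 [ 0.16  0.1   1.75 -0.    1.29 -1.83]
psi -155.98053137101647 phi -0.8875173616843627 r 65.51904887481845
0.14 0.0045 -0.0081
0.279 0.01 -0.0154
0.419 0.0165 -0.0219
0.559 0.0239 -0.0275
0.698 0.0319 -0.0319
0.838 0.0405 -0.0352
0.977 0.0495 -0.0373
1.117 0.0587 -0.0381
1.257 0.0679 -0.0376
1.396 0.0769 -0.0359
```

Request:
play_rows(rows=[{"dr": [0, 0, 0.14], "delta_pos": [0.0045, -0.0081, 0], "grip": 255}, {"dr": [0, 0, 0.279], "delta_pos": [0.01, -0.0154, 0], "grip": 255}, {"dr": [0, 0, 0.419], "delta_pos": [0.0165, -0.0219, 0], "grip": 255}, {"dr": [0, 0, 0.559], "delta_pos": [0.0239, -0.0275, 0], "grip": 255}, {"dr": [0, 0, 0.698], "delta_pos": [0.0319, -0.0319, 0], "grip": 255}, {"dr": [0, 0, 0.838], "delta_pos": [0.0405, -0.0352, 0], "grip": 255}, {"dr": [0, 0, 0.977], "delta_pos": [0.0495, -0.0373, 0], "grip": 255}, {"dr": [0, 0, 1.117], "delta_pos": [0.0587, -0.0381, 0], "grip": 255}, {"dr": [0, 0, 1.257], "delta_pos": [0.0679, -0.0376, 0], "grip": 255}, {"dr": [0, 0, 1.396], "delta_pos": [0.0769, -0.0359, 0], "grip": 255}])

```text
time_s: 26.7
tool_pos: [553.1, 87.9, 187.8]
orientation: [0.471, 0.882, 0.001, 0.001]
ft_force: [-0.4, 5.9, 1.0]
gripper_width: 0.196
```

```bash
python3 st.py; python3 - <<'E'
import numpy as np
be=np.radians(155)
for t in range(4,41,4):
    a=np.radians(t);print(round(a,3),(.066*(np.cos(be-a)-np.cos(be))).round(4),(-.066*(np.sin(be-a)-np.sin(be))).round(4))
E
```

```text
26.7 [553.1  87.9 187.8] [-0.4  5.9  1. ] 0.196 [ 0.06 -0.04  1.9   0.    1.29 -0.53]
psi 123.77798264308612 phi -81.22125965955506 r 64.61375972804389
0.07 0.0021 -0.0041
0.14 0.0045 -0.0081
0.209 0.0071 -0.0118
0.279 0.01 -0.0154
0.349 0.0131 -0.0188
0.419 0.0165 -0.0219
0.489 0.0201 -0.0248
0.559 0.0239 -0.0275
0.628 0.0278 -0.0298
0.698 0.0319 -0.0319
```

Request:
play_rows(rows=[{"dr": [0, 0, 0.07], "delta_pos": [0.0021, -0.0041, 0], "grip": 255}, {"dr": [0, 0, 0.14], "delta_pos": [0.0045, -0.0081, 0], "grip": 255}, {"dr": [0, 0, 0.209], "delta_pos": [0.0071, -0.0118, 0], "grip": 255}, {"dr": [0, 0, 0.279], "delta_pos": [0.01, -0.0154, 0], "grip": 255}, {"dr": [0, 0, 0.349], "delta_pos": [0.0131, -0.0188, 0], "grip": 255}, {"dr": [0, 0, 0.419], "delta_pos": [0.0165, -0.0219, 0], "grip": 255}, {"dr": [0, 0, 0.489], "delta_pos": [0.0201, -0.0248, 0], "grip": 255}, {"dr": [0, 0, 0.559], "delta_pos": [0.0239, -0.0275, 0], "grip": 255}, {"dr": [0, 0, 0.628], "delta_pos": [0.0278, -0.0298, 0], "grip": 255}, {"dr": [0, 0, 0.698], "delta_pos": [0.0319, -0.0319, 0], "grip": 255}])

```text
time_s: 27.95
tool_pos: [529.2, 91.7, 188.2]
orientation: [0.743, 0.668, 0.019, 0.023]
ft_force: [101.3, -13.0, -53.8]
gripper_width: 0.2
```

```bash
python3 st.py
```

```text
27.95 [529.2  91.7 188.2] [101.3 -13.  -53.8] 0.2 [ 0.08 -0.13  1.98 -0.01  1.24  0.19]
psi 83.9042429182397 phi -103.11315626544946 r 61.667494706106154
```

Request:
play_rows(rows=[{"dr": [0, 0, 0], "delta_pos": [-0.003, 0.01, 0], "grip": 255}, {"dr": [0, 0, 0], "delta_pos": [-0.005, 0.016, 0], "grip": 255}, {"dr": [0, 0, 0], "delta_pos": [-0.005, 0.016, 0], "grip": 255}, {"dr": [0, 0, 0], "delta_pos": [-0.005, 0.016, 0], "grip": 255}, {"dr": [0, 0, 0], "delta_pos": [-0.005, 0.016, 0], "grip": 255}, {"dr": [0, 0, 0], "delta_pos": [-0.005, 0.016, 0], "grip": 255}, {"dr": [0, 0, 0], "delta_pos": [-0.005, 0.016, 0], "grip": 255}, {"dr": [0, 0, 0], "delta_pos": [-0.005, 0.016, 0], "grip": 255}, {"dr": [0, 0, 0], "delta_pos": [-0.005, 0.016, 0], "grip": 255}, {"dr": [0, 0, 0], "delta_pos": [-0.005, 0.016, 0], "grip": 255}])

```text
time_s: 29.2
tool_pos: [529.3, 91.6, 187.8]
orientation: [0.743, 0.67, 0.007, 0.003]
ft_force: [23.6, 11.3, -12.4]
gripper_width: 0.198
```

```bash
python3 st.py
```

```text
29.2 [529.3  91.6 187.8] [ 23.6  11.3 -12.4] 0.198 [ 0.07 -0.11  1.96  0.    1.28  0.17]
psi 84.08370865397299 phi -102.96802225948856 r 61.76021461642034
```

Request:
play_rows(rows=[{"dr": [0, 0, 0], "delta_pos": [-0.001, 0.003, 0], "grip": 255}, {"dr": [0, 0, 0], "delta_pos": [-0.001, 0.003, 0], "grip": 120}, {"dr": [0, 0, 0], "delta_pos": [-0.001, 0.003, 0], "grip": 60}, {"dr": [0, 0, 0], "delta_pos": [-0.001, 0.003, 0], "grip": 0}, {"dr": [0, 0, 0], "delta_pos": [-0.001, 0.003, 0], "grip": 0}, {"dr": [0, 0, 0], "delta_pos": [-0.001, 0.003, -0.02], "grip": 0}, {"dr": [0, 0, 0], "delta_pos": [-0.001, 0.003, -0.06], "grip": 0}, {"dr": [0, 0, 0], "delta_pos": [-0.001, 0.003, -0.11], "grip": 0}, {"dr": [0, 0, 0], "delta_pos": [-0.001, 0.003, -0.16], "grip": 0}, {"dr": [0, 0, 0], "delta_pos": [-0.001, 0.003, -0.16], "grip": 0}])

```text
time_s: 30.45
tool_pos: [528.9, 87.8, 355.4]
orientation: [0.743, 0.669, 0.004, 0.005]
ft_force: [0.5, 0.2, 0.6]
gripper_width: 1.004
```

```bash
python3 st.py;python3 - <<'E'
from h import *
s=robot.sense();mv([400,-150,380],ori(np.radians(70),0))
E
```

```text
30.45 [528.9  87.8 355.4] [0.5 0.2 0.6] 1.004 [ 0.07 -0.19  1.75 -0.    1.57  0.17]
psi 84.03729224348656 phi -102.61588101478883 r 65.63148529741916
delta_pos [-0.2499, -0.1032, -0.0258] dr [0.0126, -0.001, 0.245] |dp| 0.272 |dr|deg 14.1
```

Request:
play_rows(rows=[{"dr": [0, 0, 0.03], "delta_pos": [-0.04, -0.016, -0.004], "grip": 0}, {"dr": [0, 0, 0.06], "delta_pos": [-0.08, -0.033, -0.008], "grip": 0}, {"dr": [0, 0, 0.1], "delta_pos": [-0.12, -0.05, -0.012], "grip": 0}, {"dr": [0, 0, 0.15], "delta_pos": [-0.16, -0.066, -0.016], "grip": 0}, {"dr": [0, 0, 0.2], "delta_pos": [-0.2, -0.083, -0.02], "grip": 0}, {"dr": [0, 0, 0.245], "delta_pos": [-0.25, -0.1, -0.025], "grip": 0}, {"dr": [0, 0, 0.245], "delta_pos": [-0.25, -0.1, -0.025], "grip": 0}, {"dr": [0, 0, 0.245], "delta_pos": [-0.25, -0.1, -0.025], "grip": 0}, {"dr": [0, 0, 0.245], "delta_pos": [-0.25, -0.1, -0.025], "grip": 0}, {"dr": [0, 0, 0.245], "delta_pos": [-0.25, -0.1, -0.025], "grip": 0}])

```text
time_s: 31.7
tool_pos: [401.8, -149.6, 372.7]
orientation: [0.819, 0.574, -0.001, 0.001]
ft_force: [0.3, 0.4, -0.5]
gripper_width: 1.0
```

```bash
python3 - <<'E'
from h import *
C=cam("top");p,d=robot.snapshot("top")
def press(P): q=P[:,:2]-O;c,k=np.cos(PY),np.sin(PY);return np.c_[q@[c,k],q@[-k,c],P[:,2]]
def rep(n,m):
    u=px(m);u=u[d[u[:,1],u[:,0]]>0];P=pts(C,u,d);print(n,len(u),np.median(P,0).round(1));return u,P
u,P=rep("yellow",mask(p,(18,120,90),(35,255,255),(248,145,268,195)));print(press(P).min(0),press(P).max(0))
m=mask(p,(0,0,110),(180,80,255),(262,160,268,182))
_,P=rep("box",mask(p,(0,150,60),(8,255,255),(280,195,310,230)))
_,P=rep("pot",mask(p,(100,120,40),(130,255,255),(255,110,300,150)));print(P.min(0),P.max(0))
vv,uu=np.mgrid[130:220,190:285];w=np.c_[uu.ravel(),vv.ravel()];w=w[d[w[:,1],w[:,0]]>0];P=pts(C,w,d);t=P[(P[:,2]>210)&(P[:,2]<230)];q=t.mean(0)[:2]-O if len(t) else 0;print("knob",len(t),q,np.degrees(np.arctan2(q[1],q[0])))
vv,uu=np.mgrid[160:200,165:196];w=np.c_[uu.ravel(),vv.ravel()];w=w[d[w[:,1],w[:,0]]>0];P=pts(C,w,d);j=P[(P[:,2]>55)&(P[:,2]<100)];print("jar",np.median(j,0))
u=px(mask(p,(5,70,20),(32,255,255),(262,155,290,195)));Q=plane(C,u,26);print("book tail",len(u),cv2.minAreaRect(press(Q)[:,:2].astype(np.float32)))
cv2.imwrite("pics/end.png",cv2.resize(p[100:240,160:360],None,fx=4,fy=4,interpolation=cv2.INTER_CUBIC)[:,:,::-1])
E
```

```text
yellow 121 [549.2  77.2  48.2]
[-96.52761885 -51.27336941  24.04134369] [-68.48566983  51.16447169  54.5573187 ]
box 256 [425.1 -24.9  60.8]
pot 344 [677.3  27.5  33.8]
[642.50773581  -6.59857235  -1.3133209 ] [706.39628737  57.15898524 147.05324683]
knob 40 [-14.58607775 -63.88715629] -102.86076664315382
jar [534.15627597 318.38970588  75.10351501]
book tail 447 ((-113.53510284423828, 11.146062850952148), (83.13668060302734, 80.8089370727539), 0.027587343007326126)
```

View pics/end.png

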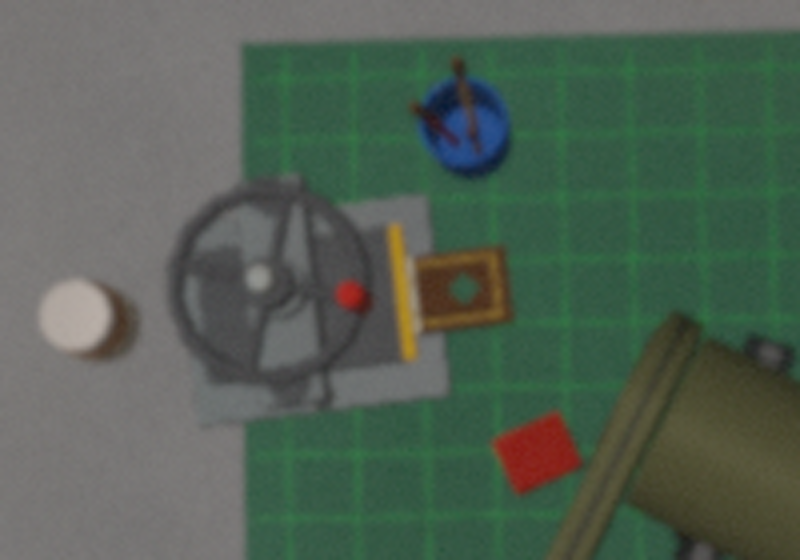

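The last view shows the line right against the yellow edge at about (413,294) and the tail sticking out square. The bystanders haven't moved. One numeric check of the book follows, then I hand in.

```bash
python3 - <<'E'
from h import *
C=cam("top");p,d=robot.snapshot("top")
def press(P): q=P[:,:2]-O;c,k=np.cos(PY),np.sin(PY);return np.c_[q@[c,k],q@[-k,c],P[:,2]]
m=mask(p,(5,70,20),(32,255,255),(264,158,290,186));n,l,st,_=cv2.connectedComponentsWithStats(m)
i=1+st[1:,4].argmax();print(st[i],"tail",cv2.minAreaRect(press(plane(C,px(l==i),26))[:,:2].astype(np.float32)))
u=px(mask(p,(0,0,125),(180,70,255),(259,163,268,184)));print("line",len(u),press(plane(C,u,26)).mean(0))
print(robot.sense()["time_s"],robot.hand_in())
E
```

```text
[264 162  24  21 400] tail ((-118.40963745117188, 0.7234764099121094), (73.37757873535156, 59.96846389770508), 0.027587344869971275)
line 15 [-81.2689361    0.26700166  26.        ]
the job is handed in; nothing more can be done
31.8 None
```

The job is done and handed in at 31.8 s; `hand_in` gives no verdict. I gripped the slim book at its tail, set it in the mouth long end first, and wound the handwheel clockwise about 7.0 rad in two grips until it hit its stop.

| Last check | Measured |
|---|---|
| White line along the press (the platen's front edge is at -80) | -81.3 mm |
| White line off centre | 0.3 mm |
| Book out of square | under 0.01 rad in the fit |
| Platen drop, from the depth readings | about 13.5 mm |
| Brush pot, red box and paste jar | within about 1 mm of their starting places, all upright |

- **Wheel:** the knob was still at its stop position (-103°) after I let go. The pad's force on the book was not measured directly.
- **Stop contact:** the wrist force read 101 N along x when the wheel hit the stop, about 115 N in all, against a 120 N limit. That is only the reading at the end of the move, so the peak could have been higher. I backed off at once.

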